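# Slide a brass blank along the fence into the corner of a drilling fixture

## Robot

A 7-joint arm with a two-finger parallel gripper is mounted at the origin on the work surface. World frame = base frame: x ahead of the robot, y to its left, z up, the work surface at z = 0. Lengths are in m, angles in rad, forces in N, time in s.
With the tool pointing down it reaches from about 0.4 to 0.85 m from the base axis. Payload 6.9 kg.
Tool frame: the origin (TCP) lies midway between the tips of the shut fingers; the grasp point (between the pads) lies 19 mm behind it; z points along the fingers, y is the line along which they close (so a half turn about z gives the same grasp; the last joint's range is limited). The gripper opens to 85 mm and grips with 20 to 120 N. Pads are 22 mm wide; open, the fingers measure 114 mm over their backs; the gripper's body (76 mm by 85 mm) begins 54 mm behind the grasp point. The pads swing forward as they close: fully open they stand 13 mm farther back than shut.
Start: joints at [0.105, 0.507, -0.238, 1.5, 0.126, 1.149, -0.155], TCP at [0.625, -0, 0.231] pointing down, gripper open.
Joint ranges: [-3.08, 3.08], [-0.24, 2.05], [-1.43, 1.35], [0, 2.5], [-1.52, 4.66], [0.17, 1.96], [-2.89, 2.89]. Speed limits (rad/s): [2.39, 2.39, 3.14, 3.14, 3.14, 3.14, 3.14].

## Interface

Orientations are given as a unit quaternion [x, y, z, w].
In Python, from station import reach, movel, movej, gripper_to, pause, ik, camera, camera_params, Unreachable, job_done, current_time, current_joint_positions, current_joint_velocities, current_joint_torque, current_tool_pos, current_orientation, current_wrist_force, current_wrist_torque, current_grip_width, current_finger_force gives the robot as it stands. The module is installed in compiled form; this text tells all that it offers. Calls block until the motion is done:
- reach(position, orientation): joint-space move of the TCP to a pose.
- movel(position, orientation=None, feed=0.15, contact_N=None): straight line of the TCP; orientation=None keeps the orientation; feed is the mean speed in m/s. With contact_N (N) it stops when the force on the tool has changed by that much, and returns True; else False.
- movej(angles): joint-space move.
- gripper_to(opening): finger opening in m; the grip force is fixed at half the most; returns when the fingers have stopped.
- pause(seconds).
- ik(position, orientation): joint angles nearest the present ones, or None.
- camera(name): name is "scene" or "side" or "wrist"; returns (picture, depth): 480x640x3 uint8, red, green, blue; 480x640 float32, m along the optical axis (not along the pixel's ray), 0 where there is no reading.
- camera_params(name): a dict with "mtx" (3x3 intrinsics, pixels), "pose" (4x4, takes a point from camera to world coordinates); the wrist camera has in their place "T_tool_cam" (4x4, takes a point from camera to tool coordinates, whose origin is the TCP and whose axes are the flange's). Camera axes: x right, y down, z forward; pixel columns grow to the right and rows downward; lengths in m; the calibration is good to about 2 mm. The wrist camera is an equidistant fisheye: a pixel r from the principal point sees the ray r / f radians off the axis. A picture is of the moment at which its call begins: read the wrist's pose just before it. camera_params takes no time and is no camera call.
A pose or a line that the arm cannot do raises Unreachable and nothing moves.
- job_done(): hands the job in; it is judged then, once.
Readings, each from a call of its own:
- current_time(): time.
- current_joint_positions(): joint angles.
- current_joint_velocities(): joint speeds.
- current_joint_torque(): joint torques, N m.
- current_tool_pos(): TCP position.
- current_orientation(): TCP orientation.
- current_wrist_force(): force on the tool from outside, world axes, zero at the start.
- current_wrist_torque(): the same for the moment, N m.
- current_grip_width(): finger opening in m.
- current_finger_force(): force on a finger pad.
Only numpy, scipy, OpenCV 4.12 (cv2) and the standard library are available. Lean on these libraries where they do the work, as an engineer would, in place of code of your own. Each camera call takes 0.05 s, during which the arm holds its last target. There are 200 camera calls.

## Task

Load the drilling fixture: with your fingertips, slide the brass blank across the base plate until its long side lies flat against the fence, then, keeping it against the fence, slide it along smoothly into the corner pocket until it is fully home, touching both the fence and the end stop. Never lift or tip the blank off the plate or flick it, leave the fittings and tools standing around where they are, and come away clear at the end.

Things in the scene. Friction and masses are not known exactly. Their poses are not given: they have to be found in the camera images.
- jig: Drilling fixture, fixed to the bench: dark plate 170 (x) x 360 (y) x 18 mm high with bright rigid steel bars. Origin on the bench; the plate spans x -85 to 85, y -175 to 185 mm. x points square towards the fence, y along the fence towards the end stop. Metal surfaces are smooth: friction blank on fixture about 0.3.
- corner (a point): Corner of the pocket: where the inner faces of fence and end stop meet on the plate's top, at jig x 45, y 105, z 18 mm; axes as the jig's (+x goes into the fence, +y into the stop). The fence is a straight bar 14 mm high, 16 mm thick, from 270 mm before this point to 20 mm past it. The end stop is a bar 14 mm high, its face reaching 60 mm out from the fence. The work lies on the -x, -y side.
- guide_mouth (a point): Mouth of the pocket: start of the front guide's straight inner face, on the plate's top, 48 mm out from the fence and 40 mm before the end stop, so the pocket is 48 mm wide. The guide is a bar 12 mm high and thick, parallel to the fence from here to the stop; ahead of here it flares away from the fence by about 9 mm over 18 mm as a lead-in.
- clamp_base (a point): Foot of an open toggle clamp with red handle, fixed on the plate beyond the end stop and not used: it fills 20 mm either side in x and from 17 mm before to 105 mm beyond this point in y, and rises 115 mm above the plate.
- blank: Brass blank, a plain rectangular block 72 mm long (its y), 44 mm wide (its x), 16 mm high, about 0.42 kg, two dark ports marked on top, both ends alike. Origin: centre of its underside. It lies loose and flat on the plate, turned up to 25 degrees from the fence and short of the pocket; its top is 34 mm above the bench, 2 mm above the fence. Home, its origin is at x -22, y -36, z 0 mm from corner.
- nipple: Brass hose nipple standing loose on the base plate near the plate's front edge beside the end stop: foot 24 mm diameter, 42 mm high, origin at the centre of its underside. Not to be moved.
- valve: Brass ball valve with steel hexagon ends and a red lever, lying on the bench, about 120 mm long along its x axis with the lever, 52 mm high, origin at the centre of its underside. Not to be moved.
- tape: Yellow and black tape measure standing on the bench, 70 x 40 x 66 mm high, origin at the centre of its underside. Not to be moved.
- battery: Red and black battery pack of a power tool on the bench, 78 x 64 x 54 mm high, origin at the centre of its underside. Not to be moved.

How it is judged:
On the way, in this order (a step that is already met when the one before it is completed fails the run):
1. the blank lies flat against the fence (gap under 2.5 mm, within 3 degrees), still outside the pocket (x of blank in the frame of corner above -0.0245 m and y of blank in the frame of corner below -0.1 m and angle between the y axis of blank and the y axis of corner, either way round below 0.05 rad), for 0.1 s.
2. the blank is fully home in the corner (x of blank in the frame of corner above -0.0245 m and y of blank in the frame of corner above -0.0385 m and angle between the y axis of blank and the y axis of corner, either way round below 0.04 rad), for 0.1 s.
At the end, for the whole second after the job is handed in: The blank lies flat on the plate, at rest, fully home in the corner: less than 2.5 mm from the fence and less than 2.5 mm from the end stop, its long side within 2.3 degrees of the fence; nipple, valve, tape measure and battery are within 20 mm of where they were and the nipple still stands (all of step 2 and z of blank in the frame of corner below 0.003 m and angle between blank's own z axis and vertical below 0.05 rad and linear speed of blank below 0.01 m/s and angle between nipple's own z axis and vertical below 0.2 rad and not (distance of nipple from where it was at the start of the episode above 0.02 m) and not (distance of valve from where it was at the start of the episode above 0.02 m) and not (distance of tape from where it was at the start of the episode above 0.02 m) and not (distance of battery from where it was at the start of the episode above 0.02 m)); the robot touches nothing.
It fails at once if the blank is lifted off the plate (more than 5 mm) or tipped (z of blank in the frame of corner above 0.005 m or angle between blank's own z axis and vertical above 0.15 rad).
It fails at once if the blank is more than 7 mm off the fence over the last 60 mm of its way to the end stop (y of blank in the frame of corner above -0.095 m and x of blank in the frame of corner below -0.029 m).
It fails at once if the blank is flicked or knocked (faster than 0.4 m/s) (linear speed of blank above 0.4 m/s).
It fails at once if a bystander is pushed away by more than 20 mm or the nipple knocked over (distance of any of nipple, valve, tape, battery from where it was at the start of the episode above 0.02 m or angle between nipple's own z axis and vertical above 0.35 rad).
It also fails if it takes over 58 s, if anything falls off the work surface, if the arm or the gripper's body presses on something with over 40 N, if the wrist force passes 120 N, or if a joint passes its speed limit or range.

## Working session

There is one attempt and no reset: what is moved stays moved. The work goes in short steps, each a Python script; the robot and the scene stay as the last script left them, time stands still between calls to the robot, and variables do not carry over. Pictures are saved under pics/ and viewed, at most 10 in all, crops included, and the job is handed in when it is done.

```bash
mkdir -p pics
cat > h.py <<'E'
import numpy as np, cv2
from station import *
from scipy.spatial.transform import Rotation as R
def px2w(name,d,u,v,z=None):
    p=camera_params(name);K=np.array(p["mtx"]);T=np.array(p["pose"])
    r=np.linalg.inv(K)@[u,v,1]
    if z is None: return (T@np.r_[r*d[int(v),int(u)],1])[:3]
    w=T[:3,:3]@r; o=T[:3,3]; return o+w*(z-o[2])/w[2]
E
python3 - <<'E'
from h import *
for n in("scene","side"):
    p,d=camera(n); np.save(f"pics/{n}_d.npy",d); cv2.imwrite(f"pics/{n}.png",p[...,::-1]); print(n,np.round(camera_params(n)["pose"],3).tolist(),np.round(camera_params(n)["mtx"],1).tolist())
print(current_time(),current_orientation(),np.round(camera_params("wrist")["T_tool_cam"],3).tolist())
E
```

```text
scene [[0.266, 0.583, -0.768, 1.45], [0.964, -0.173, 0.203, -0.3], [-0.015, -0.794, -0.608, 0.708], [0.0, 0.0, 0.0, 1.0]] [[543.6, 0.0, 309.9], [0.0, 543.6, 237.8], [0.0, 0.0, 1.0]]
side [[-0.999, -0.007, 0.033, 0.572], [-0.031, 0.569, -0.822, 0.717], [-0.013, -0.822, -0.569, 0.631], [0.0, 0.0, 0.0, 1.0]] [[528.2, 0.0, 325.6], [0.0, 528.2, 237.7], [0.0, 0.0, 1.0]]
0.1 [ 7.07088895e-01  7.07124242e-01 -5.45767689e-04 -5.50626174e-04] [[-0.001, -0.962, -0.275, 0.07], [1.0, -0.001, 0.0, -0.0], [-0.0, -0.275, 0.962, -0.143], [0.0, 0.0, 0.0, 1.0]]
```

View pics/scene.png

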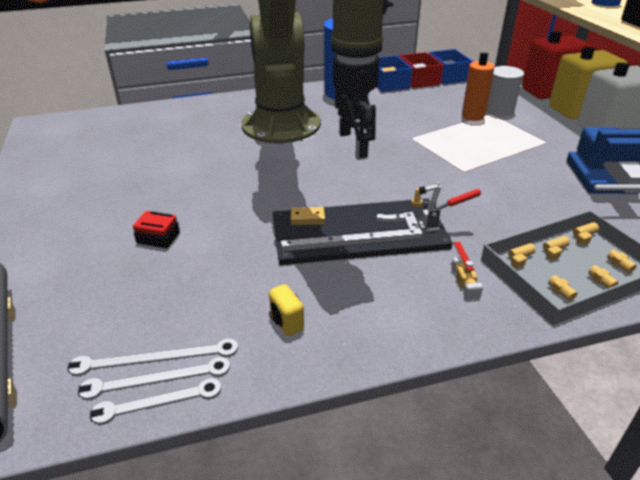

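View pics/side.png

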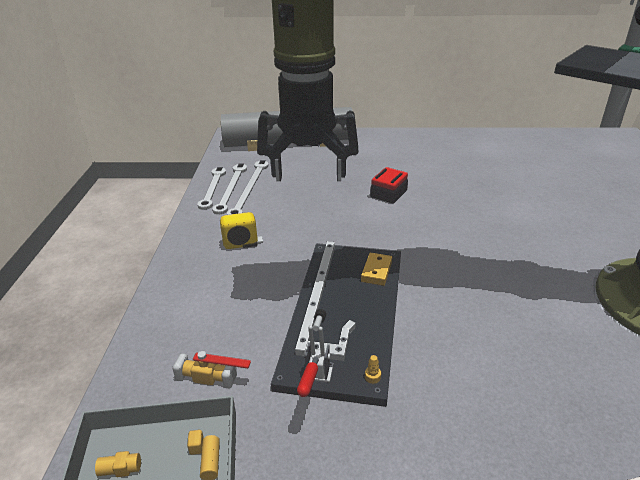

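The side picture shows the jig at u 272–400, v 243–405, with the fence on the left (world +x), the stop at v≈350, and the blank at (377,268). The scene picture agrees. Next I'll enlarge both crops.

Run:
```python
import cv2
a=cv2.imread("pics/side.png")[235:410,262:412]; cv2.imwrite("pics/side_c.png",cv2.resize(a,None,fx=3.4,fy=3.4,interpolation=cv2.INTER_CUBIC))
a=cv2.imread("pics/scene.png")[175:270,265:485]; cv2.imwrite("pics/scene_c.png",cv2.resize(a,None,fx=3.5,fy=3.5,interpolation=cv2.INTER_CUBIC))
```

```text
(no output)
```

View pics/side_c.png

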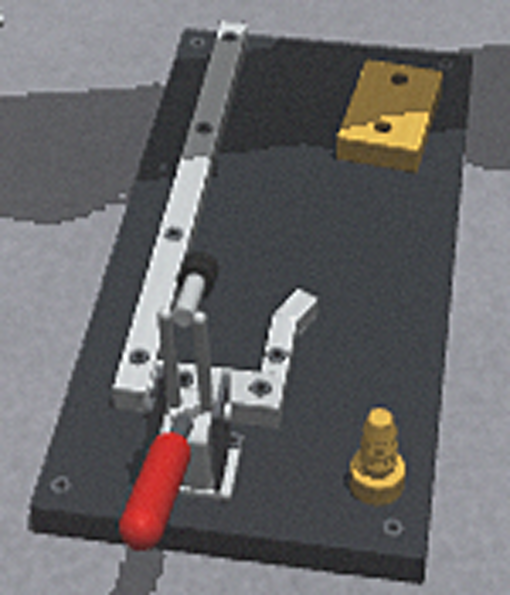

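View pics/scene_c.png

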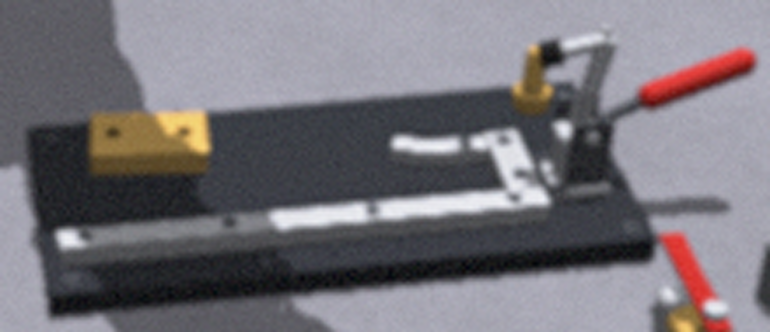

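The enlarged side view puts the plate's top corners at (182,30), (472,55), (425,557) and (32,515) in crop pixels. The blank's top corners are at (365,60), (442,72), (419,153) and (338,140).

Run:
```python
from h import *
def S(pts,z): return np.array([px2w("side",None,u/3.4+262,v/3.4+235,z)[:2] for u,v in pts])
def C(pts,z): return np.array([px2w("scene",None,u/3.5+265,v/3.5+175,z)[:2] for u,v in pts])
def fit(L,W):
    a=L-L.mean(0);b=W-W.mean(0); th=np.arctan2((a[:,0]*b[:,1]-a[:,1]*b[:,0]).sum(),(a*b).sum())
    M=np.array([[np.cos(th),-np.sin(th)],[np.sin(th),np.cos(th)]]); t=W.mean(0)-M@L.mean(0)
    return th,t,np.linalg.norm(W-(L@M.T+t),axis=1)
P=np.array([[85,-175],[-85,-175],[-85,185],[85,185]])/1e3
B=np.array([[22,-36],[-22,-36],[-22,36],[22,36]])/1e3
for n,f,pl,bl in(("side",S,[(182,30),(472,55),(425,557),(32,515)],[(365,60),(442,72),(419,153),(338,140)]),
 ("scene",C,[(50,292),(28,128),(570,86),(652,240)],[(92,155),(90,113),(206,112),(210,154)])):
    w=f(pl,.018);th,t,e=fit(P,w);wb=f(bl,.034);tb,b,eb=fit(B,wb)
    M=np.array([[np.cos(th),-np.sin(th)],[np.sin(th),np.cos(th)]])
    print(n,"jig",t.round(4),np.degrees(th).round(2),e.round(4),"blank",b.round(4),np.degrees(tb).round(1),eb.round(4))
    print(" blank in jig",((b-t)@M).round(4), "rel deg",np.degrees(tb-th).round(1))
```

```text
side jig [0.5659 0.0381] -7.62 [0.0004 0.0005 0.0028 0.002 ] blank [ 0.5086 -0.0554] -13.5 [0.0009 0.0005 0.0007 0.0008]
 blank in jig [-0.0445 -0.1002] rel deg -5.9
scene jig [0.5691 0.0346] -8.69 [0.0046 0.0027 0.0043 0.0036] blank [ 0.5108 -0.0568] -15.0 [0.0009 0.0019 0.0004 0.0016]
 blank in jig [-0.0438 -0.0991] rel deg -6.3
```

Side fit residuals are small: jig at about (0.567, 0.037) and −7.8°, blank in the jig frame at (−44, −100) mm and −6°. The blank and plate sizes match. I'll push with two fingertips spread along the fence, which squares the blank as it meets the fence.

```bash
cat >> h.py <<'E'
TH=np.radians(-7.8); O=np.array([.567,.0375])
M=np.array([[np.cos(TH),-np.sin(TH)],[np.sin(TH),np.cos(TH)]])
def J(x,y,z): return np.r_[O+M@[x,y],z]          # jig xy -> world
def toJ(p): return (np.array(p[:2])-O)@M
def ori(yx,yy):                                    # tool y direction in jig xy, z down
    y=np.r_[M@[yx,yy],0]; z=np.array([0,0,-1.]); return R.from_matrix(np.c_[np.cross(y,z),y,z]).as_quat()
def snap(n):
    p,d=camera(n); return p,d
E
python3 - <<'E'
from h import *
q=ori(0,1)
gripper_to(.034)
reach(J(-.105,-.1,.12),q); movel(J(-.105,-.1,.0235),feed=.1)
f0=current_wrist_force(); print(current_time(),current_grip_width(),np.round(f0,1),np.round(current_joint_positions(),2))
c=movel(J(-.040,-.1,.0235),feed=.04,contact_N=10)
print(c,toJ(current_tool_pos()).round(4),current_wrist_force()-f0)
p,d=camera("side"); np.save("pics/side2_d.npy",d)
cv2.imwrite("pics/s2.png",cv2.resize(p[235:410,262:412,::-1],None,fx=3.4,fy=3.4,interpolation=cv2.INTER_CUBIC))
E
```

```text
2.9167 0.03390860582281138 [-0.6  0.3  1.6] [ 0.34  0.58 -0.43  2.19  0.52  0.47  0.94]
False [-0.04 -0.1 ] [-0.22267657 -0.0269751  -1.69352098]
```

View pics/s2.png

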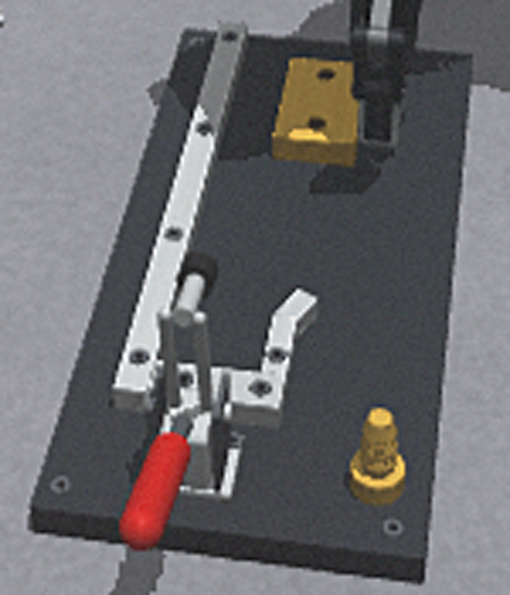

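The blank has slid squarely in front of both fingertips, with its left edge at about (290,57)–(272,140). It is still short of the fence, so I'll keep pushing until contact.

Run:
```python
from h import *
f0=current_wrist_force()
c=movel(J(.004,-.1,.0235),feed=.03,contact_N=10)
print(c,toJ(current_tool_pos()).round(4),current_wrist_force()-f0)
pause(.3)
p,d=camera("side")
cv2.imwrite("pics/s3.png",cv2.resize(p[235:325,300:420,::-1],None,fx=6,fy=6,interpolation=cv2.INTER_CUBIC))
```

```text
True [-0.0113 -0.1001] [ 0.68479939 -0.82592113  0.13543186]
```

View pics/s3.png

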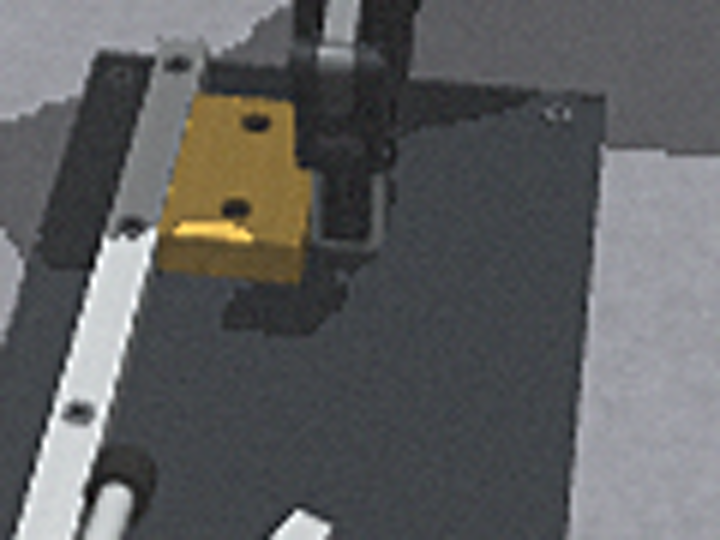

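The blank's left edge, (195,95)–(160,235), lies on the fence, and contact came at x −11 mm where −10 was expected. One more press for certainty, then I retreat and go behind the near end.

Run:
```python
from h import *
for u,v in((160,237),(305,245),(197,95),(292,100)): print(toJ(px2w("side",None,u/6+300,v/6+235,.034)).round(4))
c=movel(J(-.004,-.1,.0235),feed=.02,contact_N=15)
print(c,toJ(current_tool_pos()).round(4)); pause(.2)
movel(J(-.04,-.1,.0235),feed=.1)
movel(J(-.04,-.1,.13),feed=.15)
for s in(1,-1):
    q=ori(s,0); print(s,[ik(J(x,y,z),q) is not None for x,y,z in((.021,-.18,.13),(.021,-.18,.0235),(.021,.025,.0235))], ik(J(.021,.02,.0235),q))
p,d=camera("side")
cv2.imwrite("pics/s4.png",cv2.resize(p[235:325,300:420,::-1],None,fx=6,fy=6,interpolation=cv2.INTER_CUBIC)); print(current_time())
```

```text
[ 0.0422 -0.061 ]
[-0.0013 -0.0638]
[ 0.0425 -0.1342]
[ 0.0121 -0.1361]
True [-0.0113 -0.1004]
1 [True, True, True] [-0.08139109  0.68716867 -0.08291077  1.82073976  0.08841095  0.63724141
 -0.35280463]
-1 [True, True, True] [ 0.37241017  0.83382618 -0.8692886   1.81465148  0.81158415  0.89435023
  2.12274449]
7.95
```

View pics/s4.png

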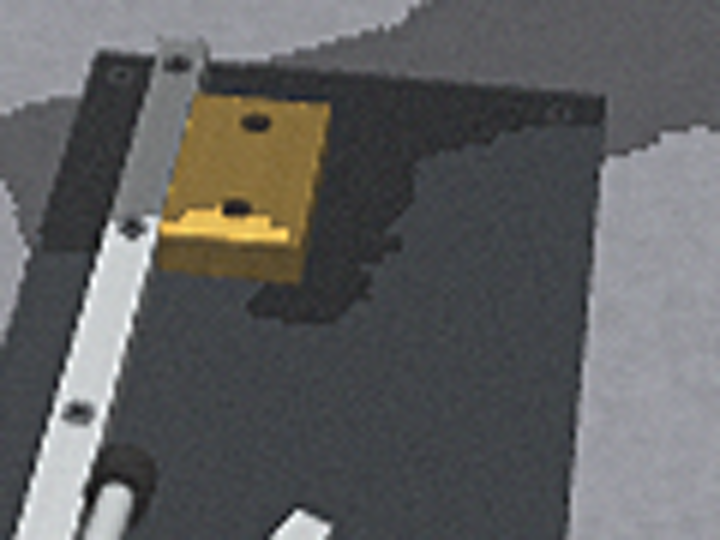

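The gripper is clear, and the blank lies flush against the fence at jig y about −99, so step 1 is met. Next I push from the near end with the two tips nearly closed across its width.

Run:
```python
from h import *
q=ori(-1,0); x=.019
gripper_to(.008)
reach(J(x,-.165,.13),q); c=movel(J(x,-.165,.0235),feed=.1,contact_N=12); print("down",c,current_tool_pos())
if not c:
    f0=current_wrist_force()
    c=movel(J(x+.001,-.04,.0235),feed=.05,contact_N=12)
    print(c,toJ(current_tool_pos()).round(4),(current_wrist_force()-f0).round(2))
p,d=camera("side"); print(current_time())
cv2.imwrite("pics/s5.png",cv2.resize(p[235:375,280:420,::-1],None,fx=4.2,fy=4.2,interpolation=cv2.INTER_CUBIC))
```

```text
down False [ 0.56392488 -0.12850638  0.02413223]
False [ 0.0201 -0.0401] [-0.81 -1.31 -0.74]
13.5083
```

View pics/s5.png

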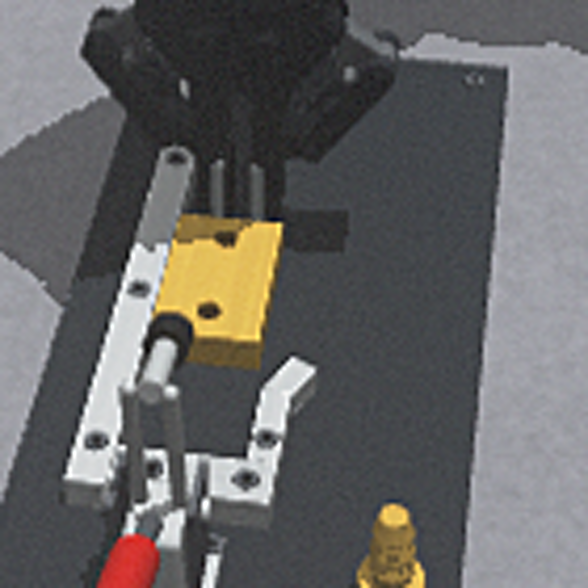

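The blank is still flush and square against the fence, and the guide mouth at (300,370) is ahead with clearance. I'll slide it home.

Run:
```python
from h import *
f0=current_wrist_force()
c=movel(J(.020,.005,.0235),feed=.04,contact_N=12)
print(c,toJ(current_tool_pos()).round(4),(current_wrist_force()-f0).round(2))
if not c:
    c=movel(J(.020,.036,.0235),feed=.025,contact_N=12)
    print(c,toJ(current_tool_pos()).round(4),(current_wrist_force()-f0).round(2))
p,d=camera("side"); print(current_time())
cv2.imwrite("pics/s6.png",cv2.resize(p[235:375,280:420,::-1],None,fx=4.2,fy=4.2,interpolation=cv2.INTER_CUBIC))
```

```text
False [0.0201 0.005 ] [ 0.02  0.72 -0.35]
True [0.0195 0.0204] [ 0.99  1.32 -0.5 ]
15.5917
```

View pics/s6.png

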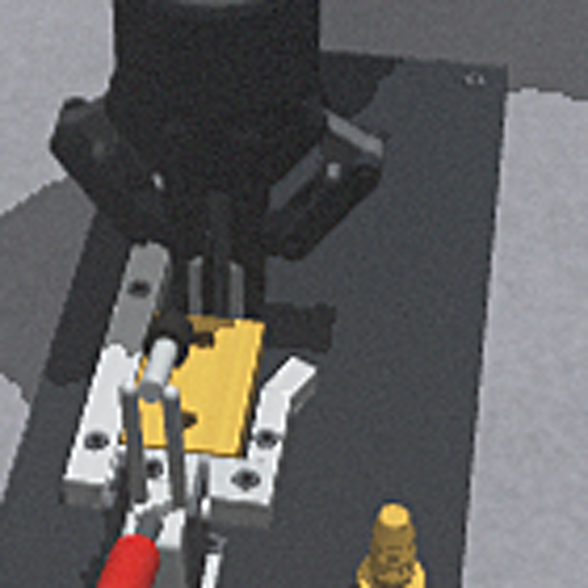

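The blank's front edge sits on the stop at v≈450. I'll press once more to seat it, retreat, and take one combined check picture.

Run:
```python
from h import *
c=movel(J(.021,.036,.0235),feed=.02,contact_N=22)
print(c,toJ(current_tool_pos()).round(4)); pause(.3)
movel(J(.019,-.02,.0235),feed=.08); movel(J(.019,-.04,.15),feed=.15)
q=ori(-1,0)
# wrist camera sits 70 mm behind along tool x (=-jig y): put it over the pocket
try: reach(J(.01,.06,.26),q)
except Unreachable as e: print(e)
w,_=camera("wrist"); s,_=camera("side"); c,_=camera("scene"); print(current_time())
a=cv2.resize(s[300:370,290:370],(400,350),interpolation=cv2.INTER_CUBIC)
b=cv2.resize(c[195:245,340:440],(400,200),interpolation=cv2.INTER_CUBIC)
L=np.vstack([a,b]); W=cv2.resize(w[120:430,120:340],(390,550),interpolation=cv2.INTER_CUBIC)
cv2.imwrite("pics/fin.png",np.hstack([L,W])[...,::-1])
```

```text
True [0.0192 0.0202]
18.8583
```

View pics/fin.png

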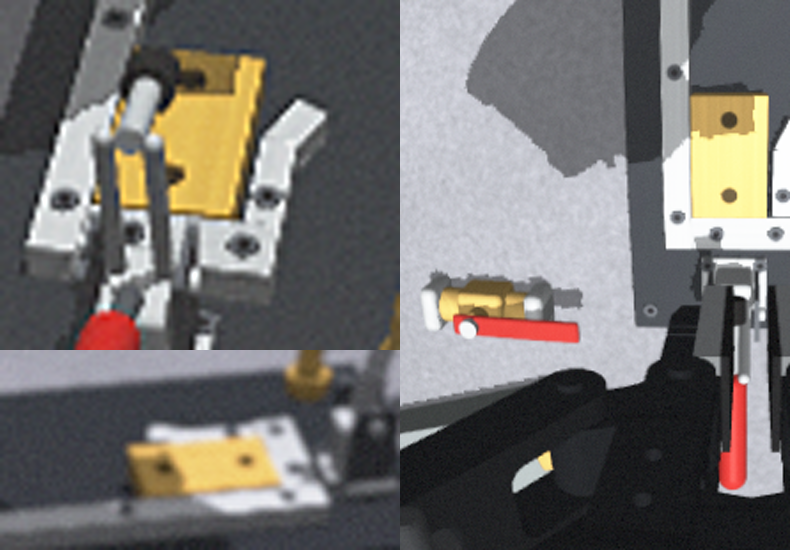

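The wrist view shows the blank, u 691–768 and v 95–217, touching the fence at u≈690 and the stop at v≈218. It is square, with a gap only on the guide side, and the gripper is high and clear.

```bash
python3 -c "
from station import *
print(current_wrist_force()); print(job_done())"
```

```text
[ 0.45632908  0.02863795 -0.03005177]
the job is handed in; nothing more can be done
None
```

The blank is home against both the fence and the end stop, seen in the wrist picture and felt as firm contact on each press. The arm is clear and the job is handed in at about 19 s of the 58 s; the result was not reported back.

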